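Free the red wrench from its sprung display cradle

ROBOT

A 7-joint arm with a two-finger parallel gripper is mounted at the origin on the work surface. World frame = base frame: x ahead of the robot, y to its left, z up, the work surface at z = 0. Lengths are in m, angles in rad, forces in N, time in s.
With the tool pointing down it reaches from about 0.35 to 0.775 m from the base axis. Payload 3.1 kg.
Tool frame: the origin (TCP) lies at the very end of the fingers, on their centre line; the grasp point (between the pads) lies 19 mm behind it; x points along the fingers, y is the direction in which the jaws open and shut, and the axes are right-handed (so a half turn about x gives the same grasp; the last joint's range is limited). The gripper opens to 85 mm and grips with 20 to 120 N. Pads are 22 mm wide; open, the fingers measure 114 mm over their backs; the gripper's body (76 mm by 85 mm) begins 54 mm behind the grasp point. The pads swing forward as they close: fully open they stand 13 mm farther back than shut.
Start: joints at [-1.2, 0.311, 0.014, 1.512, -0.004, 1.319, -0.027], TCP at [0.221, 0.504, 0.231] pointing down, gripper open.
Joint ranges: [-2.7, 2.7], [-0.3, 1.91], [-1.27, 1.3], [0.12, 2.57], [-1.44, 4.58], [0.2, 2.03], [-3.05, 3.05]. Speed limits (rad/s): [2.79, 2.79, 3.14, 3.14, 3.14, 3.14, 3.14].

INTERFACE

Orientations are given as a unit quaternion [x, y, z, w].
In Python, from bench import sense, grab_frame, hand_in gives the robot as it stands.
- The arm moves only by the shell command python3 -m creep 'ROWS'. ROWS is JSON, a list of rows, each an object of numbers: "x", "y", "z": the shift along the tool's x, y, z in units of 40 mm (1.0 is 40 mm); "rx", "ry", "rz": the turn, a rotation vector about the tool's x, y, z in units of 8 degrees (1.0 is 8 degrees); "jaw": the finger opening in mm, from 0 to 85.4. A call has 1 to 5 rows; each row shifts and turns the pose as measured when the row begins, along the tool's axes as they then stand; what a row does not reach is not made up. A row lasts 1/10 s, in which the tool goes at most 50 mm and 8.59 degrees, less where a joint would pass 70% of its speed; a pose out of reach is approached as far as the arm can. A call is refused whole if a number of a shift passes 1 or a number of a turn 1, either way. A call with a gripper value outside its range is refused whole. The fingers move at their own pace and stop on an object; the grip force is fixed at half the most. Time passes only in rows, so rows that do not move let the fingers close. It gives the time, the measured TCP pose, the force and the opening at its end, in the units of the state.
- sense(): the state, without advancing time (a new reading comes with each control period).
- grab_frame(name): name is "scene" or "side" or "wrist"; returns a dict with "color" (420x560x3 uint8, blue, green, red), "z_map" (420x560 float32, m along the optical axis (not along the pixel's ray), 0 where there is no reading), "intrinsics" (3x3 intrinsics, pixels), "rvec" (rotation vector, rad) and "tvec" (3), from world to camera coordinates, as OpenCV has them; the wrist camera has in their place "tool_from_camera" (4x4, takes a point from camera to tool coordinates, whose origin is the TCP and whose axes are the tool frame's). Camera axes: x right, y down, z forward; pixel columns grow to the right and rows downward; lengths in m; the calibration is good to about 2 mm. A picture is of the moment at which its call begins: read the wrist's pose just before it.
- hand_in(): hands the job in, once; it reports no verdict.
The state is a dict: "t": time; "qpos": joint angles; "dq": joint speeds; "joint_torque": joint torques, N m; "position": TCP position; "tcp_rot": TCP orientation; "wrist_force": force on the tool from outside, world axes, zero at the start; "moment": the same for the moment, N m; "gripper_width": opening from 0.0 (shut) to 1.0 (fully open).
Only numpy, scipy, OpenCV 4.12 (cv2) and the standard library are available. Lean on these libraries where they do the work, as an engineer would, in place of code of your own. Each camera call takes 0.05 s, during which the arm holds its last target. There are 200 camera calls.

TASK

A customer has chosen the adjustable wrench with the red handle. Swing the sprung hold-down finger up off it by its yellow knob until the finger stays standing (leave it so), and only then take the wrench out of its cradle and lay it flat in the shallow white tray, same side up, setting it down rather than dropping it. Leave the blue-handled wrench where it lies.

Things in the scene. Friction and masses are not known exactly. Their poses are not given: they have to be found in the camera images.
- red_wrench_mid (a point): Adjustable wrench, red handle, steel head, 200 mm long, about 0.26 kg, lying under the finger. Point: mid-length, half-way up the handle, 9 mm above its underside (20 mm above the table at the start). x points to the head, z up. Handle from x = -100 to +25 mm, 24 wide, 18 tall: grip it across at the point, where it balances. Head x = 48 to 100, 44 wide, 16 tall.
- red_knob (a point): Middle of the yellow knob on the steel finger over the red wrench: cylinder 18 mm diameter, 26 long along its y, axis 74 mm above the table when closed; pinch its two ends from above. A 10 mm stalk joins it to the finger's 16 mm wide bar, whose top is 28 mm below the point. The frame turns with the finger; closed: x along the wrench towards its head, z up.
- red_hinge (a point): Hinge of that finger, on the dark wood cradle past the wrench's head; axis y. When closed it is 90 mm along x and 31 mm below the knob. A spring presses the finger shut, 4 N at the knob, fading to none at 0.8 rad of lift; beyond, it swings on to a stop at 1.65 rad and stays. Cradle: 18 mm wide rib under the handle, then a 90 mm wide block, both 20 high; 9 mm cheeks by the head.
- tray_in (a point): Shallow white tray, fixed, 270 mm long (x), 150 mm wide (y) outside, walls 4 mm thick, top 22 mm above the table. Point: centre of its inner floor, 4 mm above the table; z up.
- blue_wrench_mid (a point): The same wrench with a blue handle, in an identical cradle with its own finger and yellow knob: not wanted. Same point and axes as the red one.

How it is judged:
On the way:
1. the finger stands up (lifted more than 1.3 rad) while the red wrench still lies in its cradle (moved less than 20 mm) (angle between red_knob's own z axis and vertical above 1.3 rad and distance of red_wrench_mid from where it was at the start of the episode below 0.02 m), for 0.2 s.
At the end, for the whole second after the job is handed in: Red wrench at rest, flat (under 10 degrees, same side up) in the tray: its middle within 60 mm of the tray's centre each way, at most 15 mm above its floor. Its finger still stands (over 1.3 rad); the blue wrench is within 15 mm of its start (x of red_wrench_mid in the frame of tray_in between -0.06 and 0.06 m and y of red_wrench_mid in the frame of tray_in between -0.06 and 0.06 m and z of red_wrench_mid in the frame of tray_in below 0.015 m and angle between red_wrench_mid's own z axis and vertical below 0.17 rad and angle between red_knob's own z axis and vertical above 1.3 rad and linear speed of red_wrench below 0.02 m/s and distance of blue_wrench_mid from where it was at the start of the episode below 0.015 m); the robot touches nothing.
It fails at once if the blue wrench is moved by more than 15 mm (distance of blue_wrench_mid from where it was at the start of the episode above 0.015 m).
It fails at once if the red wrench is dropped: off the gripper's fingers while its middle is more than 70 mm above the table (height (world z) of red_wrench_mid above 0.07 m and contact force between the fingers and red_wrench below 0.05 N).
It also fails if it takes over 56 s, if anything falls off the work surface, if the arm or the gripper's body presses on something with over 40 N, if the wrist force passes 120 N, or if a joint passes its speed limit or range.

## Working session

There is one attempt and no reset: what is moved stays moved. The work goes in short steps, Python scripts to look and compute and a shell command to move; the robot and the scene stay as the last step left them, time stands still between calls to the robot, and variables do not carry over. Pictures are saved under pics/ and viewed, about 8 in all and at most 12, crops included, and the job is handed in when it is done.

```bash
mkdir -p pics; ls; python3 - <<'E'
from bench import sense, grab_frame
import cv2, numpy as np
s=sense(); print(s)
for n in ("scene","side"):
    f=grab_frame(n); cv2.imwrite(f"pics/{n}0.png",f["color"]); np.savez(f"pics/{n}0.npz",**f)
    R=cv2.Rodrigues(np.array(f["rvec"],float))[0]; print(n,-R.T@np.array(f["tvec"]).ravel(), R[2])
E
```

```text
pics
{'t': 0.0, 'qpos': array([-1.19970037,  0.31174817,  0.01399475,  1.51307323, -0.0043961 ,
        1.31916578, -0.02716772]), 'dq': array([ 3.98335584e-04,  1.03256321e-03, -3.37249424e-05, -8.60805851e-04,
        4.05097962e-05, -7.97723288e-04, -7.69467709e-04]), 'joint_torque': array([-1.54343675e-04, -3.79911411e+01,  1.45847602e-01, -2.30593514e+01,
        1.22343638e-02,  1.36991931e-02,  3.85382094e-06]), 'position': array([0.22034527, 0.50314048, 0.23020218]), 'tcp_rot': array([ 0.14404954,  0.69224199, -0.14569876,  0.69197011]), 'wrist_force': array([0.18271265, 0.64438462, 1.17558299]), 'moment': array([ 0.00810688, -0.02457677, -0.01896568]), 'gripper_width': 1.0035203138163147}
scene [1.07117345 0.5981739  0.58597828] [-0.51469107 -0.66464266 -0.54161169]
side [0.47003029 0.4855782  0.49369376] [ 0.17070954 -0.75268952 -0.63585905]
```

```bash
python3 -c "
import cv2,numpy as np
a=cv2.imread('pics/scene0.png')
cv2.imwrite('pics/v1.png',a)"
```

```text
(no output)
```

View pics/scene0.png

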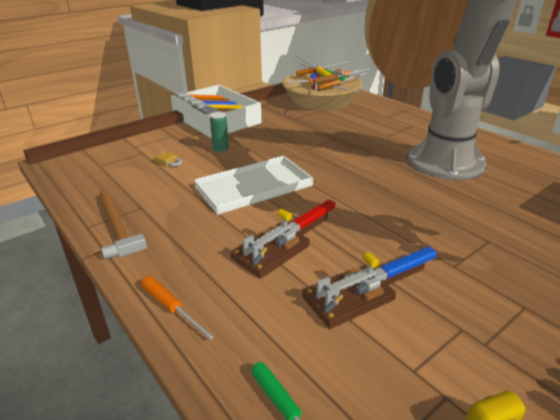

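View pics/side0.png

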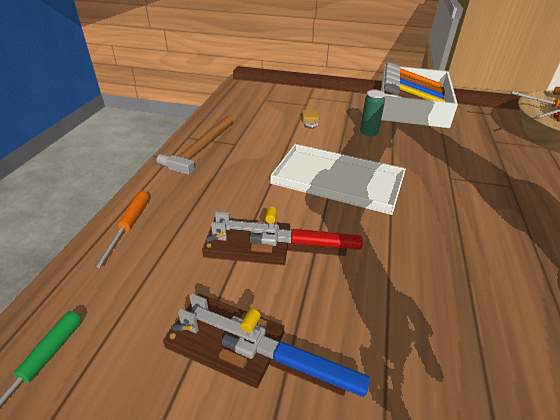

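The scene view shows the red wrench with its handle at about (318,215) and yellow knob at (285,215), the tray at (255,183), and the blue wrench nearer the camera at (410,262). In the side view the red handle runs from (290,237) to (362,242), the knob is at (271,215), the hinge at about (220,218) and the tray at (340,178).

```bash
cat > h.py <<'E'
import numpy as np, cv2
from scipy.spatial.transform import Rotation as Rn
def cam(f, s=None):
    K=np.array(f["intrinsics"],float)
    if "rvec" in f:
        R=cv2.Rodrigues(np.array(f["rvec"],float))[0]; t=np.array(f["tvec"],float).ravel()
        return K,R.T,-R.T@t
    T=np.eye(4); T[:3,:3]=Rn.from_quat(s["tcp_rot"]).as_matrix(); T[:3,3]=s["position"]
    T=T@f["tool_from_camera"]; return K,T[:3,:3],T[:3,3]
def cloud(f,s=None):
    K,R,c=cam(f,s); z=f["z_map"]; v,u=np.indices(z.shape)
    p=np.stack([(u-K[0,2])/K[0,0]*z,(v-K[1,2])/K[1,1]*z,z],-1)
    return p@R.T+c
def mask(f,lo,hi):
    return (cv2.inRange(cv2.cvtColor(f["color"],cv2.COLOR_BGR2HSV),np.array(lo),np.array(hi))>0)&(f["z_map"]>0)
def blobs(m,amin=40):
    n,l,st,c=cv2.connectedComponentsWithStats(m.astype(np.uint8))
    return [(l==i,st[i],c[i]) for i in range(1,n) if st[i][4]>=amin]
def ray(f,px,zp,s=None):
    K,R,c=cam(f,s); d=R@np.linalg.solve(K,[px[0],px[1],1.]); return c+d*(zp-c[2])/d[2]
E
python3 - <<'E'
from h import *
np.set_printoptions(precision=4,suppress=True)
for n in ("scene","side"):
    f=dict(np.load(f"pics/{n}0.npz")); P=cloud(f)
    for nm,lo,hi in (("red",(0,170,60),(6,255,255)),("yel",(22,170,100),(32,255,255)),("blue",(108,170,60),(125,255,255)),("white",(0,0,120),(179,40,255))):
        for m,st,c in blobs(mask(f,lo,hi)):
            p=P[m]; 
            if p[:,2].max()>.12 or np.abs(p[:,:2]).max()>1: continue
            o="";
            if nm in("red","blue"):
                top=p[(p[:,2]>np.percentile(p[:,2],60))]; r=cv2.minAreaRect((p[:,:2]*1000).astype(np.float32)); o=r
            if nm=="white":
                o=cv2.minAreaRect((p[:,:2]*1000).astype(np.float32))
            print(n,nm,st,c,"mean",p.mean(0),"min",p.min(0),"max",p.max(0),o)
E
```

```text
scene red [294 200  41  30 479] [314.6138 213.7182] mean [ 0.4995 -0.0012  0.0333] min [ 0.4341 -0.0609 -0.0012] max [0.557  0.0155 0.0411] ((495.0185241699219, -22.97311019897461), (129.6187286376953, 63.692142486572266), 6.780106067657471)
scene yel [211 105  31   4  97] [225.8866 106.4433] mean [ 0.3166 -0.6453  0.0579] min [ 0.251  -0.6619  0.0426] max [ 0.3706 -0.6097  0.0742] 
scene yel [278 208  14  13 115] [284.5217 214.3043] mean [0.5874 0.0003 0.0699] min [ 0.5078 -0.107  -0.0031] max [0.6036 0.0215 0.0845] 
scene yel [363 252  16  16 151] [370.7351 259.5828] mean [0.5648 0.2155 0.0746] min [ 0.4741  0.1381 -0.002 ] max [0.5761 0.2307 0.0856] 
scene yel [ 466  391   60   29 1254] [497.874 407.752] mean [0.6484 0.504  0.0612] min [ 0.5591  0.4794 -0.0007] max [0.6787 0.5273 0.0677] 
scene blue [382 248  54  29 621] [408.9227 261.3543] mean [0.4742 0.2361 0.0361] min [0.4115 0.215  0.0253] max [0.5313 0.2533 0.0408] ((471.1601257324219, 234.09054565429688), (23.868736267089844, 119.45890045166016), 81.21131896972656)
scene white [421  87  11  24 159] [425.8742  99.3396] mean 
[... 4525 characters left out ...]
 97 226  27  42 125] [109.624 247.304] mean [0.8623 0.0937 0.0154] min [ 0.8543  0.0396 -0.0001] max [0.8792 0.1381 0.0178] ((868.5181884765625, 89.79801940917969), (16.915403366088867, 99.54600524902344), 8.530567169189453)
side white [ 178  294  100   65 1736] [230.4487 329.875 ] mean [0.5974 0.2137 0.0421] min [0.5324 0.1811 0.0208] max [0.6707 0.2376 0.0605] ((600.9835205078125, 210.2016143798828), (42.8135871887207, 137.32464599609375), 81.09797668457031)
side white [  0 378  22  27 117] [  9.7863 389.8803] mean [0.84   0.3453 0.0154] min [0.8363 0.3298 0.0122] max [0.8436 0.3621 0.018 ] ((840.4735717773438, 345.95416259765625), (32.13217544555664, 6.261115074157715), 85.45915222167969)
```

```bash
python3 - <<'E'
from h import *
np.set_printoptions(precision=4,suppress=True)
for n in ("scene","side"):
    f=dict(np.load(f"pics/{n}0.npz")); P=cloud(f)
    def box(nm,lo,hi,zl,zh,roi):
        p=P[mask(f,lo,hi)]
        p=p[(p[:,2]>zl)&(p[:,2]<zh)&(p[:,0]>roi[0])&(p[:,0]<roi[1])&(p[:,1]>roi[2])&(p[:,1]<roi[3])]
        r=cv2.minAreaRect((p[:,:2]*1000).astype(np.float32))
        print(n,nm,len(p),np.median(p,0),r,"\n",cv2.boxPoints(r).tolist())
    box("red top",(0,170,60),(6,255,255),.034,.045,(.4,.6,-.05,.1))
    box("red all",(0,170,60),(6,255,255),.02,.045,(.4,.6,-.05,.1))
    box("knob",(22,170,100),(32,255,255),.065,.09,(.5,.7,-.03,.05))
    box("tray rim",(0,0,90),(179,60,255),.019,.027,(.3,.7,-.4,-.1))
    box("tray floor",(0,0,90),(179,60,255),.002,.007,(.3,.7,-.4,-.1))
E
```

```text
scene red top 317 [ 0.5021 -0.0018  0.0375] ((497.1004638671875, -4.350635528564453), (121.13343811035156, 23.82495880126953), 7.491566181182861) 
 [[435.4975891113281, -0.43654441833496094], [438.6039123535156, -24.058135986328125], [558.703369140625, -8.264726638793945], [555.5970458984375, 15.356864929199219]]
scene red all 455 [0.5012 0.0018 0.0368] ((496.95513916015625, -3.273740768432617), (121.1212387084961, 25.026187896728516), 6.780106067657471) 
 [[435.34075927734375, 2.0021066665649414], [438.29534912109375, -22.849063873291016], [558.5695190429688, -8.549588203430176], [555.6149291992188, 16.30158233642578]]
scene knob 103 [0.5973 0.0127 0.079 ] ((595.6810302734375, 7.9906511306762695), (16.16232681274414, 27.21640968322754), 13.014508247375488) 
 [[584.742919921875, 19.429441452026367], [590.8719482421875, -7.087860584259033], [606.619140625, -3.448139190673828], [600.4901123046875, 23.069162368774414]]
scene tray rim 393 [ 0.5101 -0.2137  0.021 ] ((501.8072509765625, -235.39247131347656), (156.01918029785156, 272.13134765625), 81.3603744506836) 
 [[355.5670166015625, -2
[... 1298 characters left out ...]
[605.6110229492188, -5.321447372436523], [601.6417846679688, 20.748645782470703]]
side tray rim 673 [ 0.4949 -0.2022  0.0217] ((502.85931396484375, -235.94691467285156), (155.25750732421875, 269.8215026855469), 81.154296875) 
 [[357.61590576171875, -291.9065856933594], [624.2280883789062, -333.39813232421875], [648.1027221679688, -179.98724365234375], [381.49053955078125, -138.49569702148438]]
side tray floor 3749 [ 0.4941 -0.2415  0.0045] ((500.03851318359375, -252.83419799804688), (187.77627563476562, 269.9047546386719), 80.79463958740234) 
 [[351.8045349121094, -323.92437744140625], [618.2332763671875, -367.10198974609375], [648.2724609375, -181.7440185546875], [381.84375, -138.56640625]]
```

```bash
cat >> h.py <<'E'
def plan(target, yaw_deg):
    """tool-frame shift (units of 40 mm) and turn (units of 8 deg) to a tool-down pose with the jaw axis square to yaw"""
    from bench import sense
    s=sense(); R=Rn.from_quat(s["tcp_rot"]).as_matrix()
    a=np.radians(yaw_deg); y=np.array([-np.sin(a),np.cos(a),0]); 
    x=np.array([0,0,-1.]); out=[]
    if y@R[:,1]<0: y=-y
    G=np.column_stack([x,y,np.cross(x,y)])
    rv=Rn.from_matrix(R.T@G).as_rotvec()
    d=R.T@(np.array(target)-s["position"])
    print("t %.2f pos"%s["t"],s["position"].round(4),"jaw %.3f"%s["gripper_width"],"F",s["wrist_force"].round(1))
    print("tool axes",R.round(3).tolist(),"q",s["qpos"].round(2))
    print("shift",(d/.04).round(2),"turn",(np.degrees(rv)/8).round(2))
E
python3 -c "
from h import *
plan([.5955,.007,.15],7)"
```

```text
t 0.10 pos [0.2204 0.5032 0.2303] jaw 1.001 F [-0.5 -0.   0.3]
tool axes [[-0.001, 0.401, 0.916], [-0.002, 0.916, -0.401], [-1.0, -0.002, 0.0]] q [-1.2   0.31  0.01  1.51 -0.    1.32 -0.03]
shift [ 2.03 -7.6  13.57] turn [-3.83 -0.    0.01]
```

```bash
python3 -m creep '[{"y":-0.5,"z":0.87,"rx":-0.8},{"y":-0.6,"z":0.8,"rx":-0.8},{"y":-0.68,"z":0.72,"rx":-0.8},{"y":-0.75,"z":0.65,"rx":-0.8},{"y":-0.8,"z":0.6,"rx":-0.6}]'; python3 -c "
from h import *
plan([.5955,.007,.15],7)"
```

```text
t 0.10 pos [0.2204 0.5032 0.2303] jaw 1.001 F [-0.5 -0.   0.3]
tool axes [[-0.001, 0.401, 0.916], [-0.002, 0.916, -0.401], [-1.0, -0.002, 0.0]] q [-1.2   0.31  0.01  1.51 -0.    1.32 -0.03]
shift [ 2.03 -7.6  13.57] turn [-3.83 -0.    0.01]$[0]: bad value
```

The call was refused; perhaps every key has to be given. I'll retry with all of them.

```bash
python3 -m creep '[{"x":0,"y":-0.5,"z":0.87,"rx":-0.8,"ry":0,"rz":0,"jaw":85},{"x":0,"y":-0.6,"z":0.8,"rx":-0.8,"ry":0,"rz":0,"jaw":85},{"x":0,"y":-0.68,"z":0.72,"rx":-0.8,"ry":0,"rz":0,"jaw":85},{"x":0,"y":-0.75,"z":0.65,"rx":-0.8,"ry":0,"rz":0,"jaw":85},{"x":0,"y":-0.8,"z":0.6,"rx":-0.6,"ry":0,"rz":0,"jaw":85}]'; python3 -c "
from h import *
plan([.5955,.007,.15],7)"
```

```text
t: 0.6
position: [0.3372, 0.3449, 0.2264]
tcp_rot: [-0.056, 0.708, 0.054, 0.702]
wrist_force: [-0.4, -0.4, -0.0]
gripper_width: 0.994
t 0.60 pos [0.3372 0.3449 0.2264] jaw 0.994 F [-0.4 -0.4 -0. ]
tool axes [[-0.008, -0.156, 0.988], [-0.003, 0.988, 0.156], [-1.0, -0.002, -0.008]] q [-0.87  0.18  0.05  1.69 -0.01  1.28  0.91]
shift [ 1.89 -9.35  5.07] turn [ 0.25 -0.06  0.02]
```

```bash
python3 -m creep '[{"x":0.1,"y":-0.86,"z":0.46,"rx":0.05,"ry":0,"rz":0,"jaw":85},{"x":0.1,"y":-0.86,"z":0.46,"rx":0.05,"ry":0,"rz":0,"jaw":85},{"x":0.1,"y":-0.86,"z":0.46,"rx":0.05,"ry":0,"rz":0,"jaw":85},{"x":0.1,"y":-0.86,"z":0.46,"rx":0.05,"ry":0,"rz":0,"jaw":85},{"x":0.1,"y":-0.86,"z":0.46,"rx":0.05,"ry":0,"rz":0,"jaw":85}]'; python3 -m creep '[{"x":0.1,"y":-0.86,"z":0.46,"rx":0,"ry":0,"rz":0,"jaw":85},{"x":0.1,"y":-0.86,"z":0.46,"rx":0,"ry":0,"rz":0,"jaw":85},{"x":0.1,"y":-0.86,"z":0.46,"rx":0,"ry":0,"rz":0,"jaw":85},{"x":0.1,"y":-0.86,"z":0.46,"rx":0,"ry":0,"rz":0,"jaw":85},{"x":0.1,"y":-0.86,"z":0.46,"rx":0,"ry":0,"rz":0,"jaw":85}]'; python3 -c "
from h import *
from bench import *
plan([.5955,.007,.15],7)
s=sense();f=grab_frame('wrist');cv2.imwrite('pics/w1.png',f['color']);np.savez('pics/w1.npz',**f)
P=cloud(f,s)
for m,st,c in blobs(mask(f,(22,150,80),(33,255,255))): print('yel',st,c,np.median(P[m],0))
"
```

```text
t: 1.1
position: [0.4558, 0.1801, 0.2043]
tcp_rot: [-0.044, 0.709, 0.042, 0.702]
wrist_force: [1.0, -0.6, 1.3]
gripper_width: 0.995
t: 1.6
position: [0.5697, 0.0136, 0.1806]
tcp_rot: [-0.045, 0.711, 0.043, 0.701]
wrist_force: [-0.0, -0.1, -0.1]
gripper_width: 0.998
t 1.60 pos [0.5697 0.0136 0.1806] jaw 0.998 F [-0.  -0.1 -0.1]
tool axes [[-0.013, -0.123, 0.992], [-0.004, 0.992, 0.123], [-1.0, -0.002, -0.014]] q [-0.28  0.4   0.32  1.53 -0.12  1.24  1.74]
shift [ 0.76 -0.24  0.63] turn [ 0.01 -0.1   0.02]
yel [537 224  23  27 501] [549.34331337 236.35528942] [0.56558324 0.20298024 0.07791781]
yel [244 229  38  26 919] [262.66267682 241.15016322] [0.59147292 0.00587138 0.08176875]
```

View pics/w1.png

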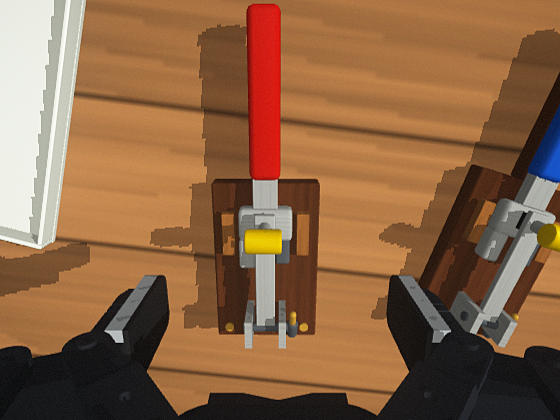

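The wrist view shows the red knob at (262,241), with the hinge cheeks at (265,320) and the handle straight up the image. The jaws are already square to it, so I descend over the knob.

```bash
python3 -m creep '[{"x":0.2,"y":-0.2,"z":0.57,"rx":0,"ry":-0.1,"rz":0,"jaw":60},{"x":0.8,"y":0,"z":0,"rx":0,"ry":0,"rz":0,"jaw":60},{"x":0.8,"y":0,"z":0,"rx":0,"ry":0,"rz":0,"jaw":60},{"x":0.6,"y":0,"z":0,"rx":0,"ry":0,"rz":0,"jaw":60},{"x":0,"y":0,"z":0,"rx":0,"ry":0,"rz":0,"jaw":60}]';  python3 -c "
from h import *
plan([.593,.0065,.056],7)"
```

```text
t: 2.15
position: [0.5974, -0.0087, 0.0784]
tcp_rot: [-0.042, 0.706, 0.032, 0.707]
wrist_force: [-0.8, -0.3, -0.3]
gripper_width: 0.704
t 2.15 pos [ 0.5974 -0.0087  0.0784] jaw 0.704 F [-0.8 -0.3 -0.3]
tool axes [[0.002, -0.104, 0.995], [-0.014, 0.995, 0.104], [-1.0, -0.014, 0.0]] q [-0.24  0.54  0.31  1.59 -0.17  1.03  1.79]
shift [ 0.56  0.4  -0.07] turn [-0.13  0.    0.1 ]
```

```bash
python3 -m creep '[{"x":0.3,"y":0.38,"z":-0.07,"rx":-0.1,"ry":0,"rz":0.1,"jaw":60},{"x":0.2,"y":0,"z":0,"rx":0,"ry":0,"rz":0,"jaw":60},{"x":0,"y":0,"z":0,"rx":0,"ry":0,"rz":0,"jaw":60}]';  python3 -c "
from h import *
plan([.593,.0065,.056],7)"
```

```text
t: 2.45
position: [0.5934, 0.0082, 0.0585]
tcp_rot: [-0.042, 0.705, 0.043, 0.707]
wrist_force: [-0.9, -1.3, 0.5]
gripper_width: 0.702
t 2.45 pos [0.5934 0.0082 0.0585] jaw 0.702 F [-0.9 -1.3  0.5]
tool axes [[0.002, -0.12, 0.993], [0.002, 0.993, 0.12], [-1.0, 0.002, 0.002]] q [-0.24  0.55  0.29  1.62 -0.18  0.99  1.8 ]
shift [ 0.06 -0.04 -0.02] turn [-0.02  0.02 -0.01]
```

Good; now close on the knob.

```bash
python3 -m creep '[{"x":0.04,"y":-0.04,"z":0,"rx":0,"ry":0,"rz":0,"jaw":22},{"x":0,"y":0,"z":0,"rx":0,"ry":0,"rz":0,"jaw":18},{"x":0,"y":0,"z":0,"rx":0,"ry":0,"rz":0,"jaw":18},{"x":0,"y":0,"z":0,"rx":0,"ry":0,"rz":0,"jaw":18},{"x":0,"y":0,"z":0,"rx":0,"ry":0,"rz":0,"jaw":18}]';  python3 -c "
from h import *
plan([.593,.0065,.056],7)"
```

```text
t: 2.95
position: [0.5951, 0.0063, 0.059]
tcp_rot: [-0.042, 0.704, 0.043, 0.708]
wrist_force: [-0.0, -0.8, -1.2]
gripper_width: 0.288
t 2.95 pos [0.5951 0.0063 0.059 ] jaw 0.288 F [-0.  -0.8 -1.2]
tool axes [[0.006, -0.12, 0.993], [0.002, 0.993, 0.12], [-1.0, 0.001, 0.006]] q [-0.24  0.55  0.29  1.62 -0.18  0.99  1.8 ]
shift [ 0.07  0.01 -0.05] turn [-0.01  0.05 -0.01]
```

```bash
python3 -m creep '[{"x":-0.22,"y":0,"z":0.09,"rx":0,"ry":0,"rz":0,"jaw":18},{"x":-0.21,"y":0,"z":0.11,"rx":0,"ry":0,"rz":0,"jaw":18},{"x":-0.2,"y":0,"z":0.13,"rx":0,"ry":0,"rz":0,"jaw":18},{"x":-0.18,"y":0,"z":0.15,"rx":0,"ry":0,"rz":0,"jaw":18},{"x":0,"y":0,"z":0,"rx":0,"ry":0,"rz":0,"jaw":18}]';  python3 -c "
from h import *
plan([.593,.0065,.056],7)"
```

```text
t: 3.45
position: [0.61, 0.0082, 0.0868]
tcp_rot: [-0.043, 0.709, 0.042, 0.703]
wrist_force: [2.3, -0.6, -9.6]
gripper_width: 0.29
t 3.45 pos [0.61   0.0082 0.0868] jaw 0.290 F [ 2.3 -0.6 -9.6]
tool axes [[-0.009, -0.12, 0.993], [-0.001, 0.993, 0.12], [-1.0, 0.0, -0.009]] q [-0.24  0.56  0.3   1.53 -0.18  1.08  1.79]
shift [ 0.77  0.01 -0.42] turn [-0.01 -0.06 -0.  ]
```

```bash
python3 -m creep '[{"x":-0.23,"y":0,"z":0.2,"rx":0,"ry":0.06,"rz":0,"jaw":18},{"x":-0.2,"y":0,"z":0.22,"rx":0,"ry":0,"rz":0,"jaw":18},{"x":-0.17,"y":0,"z":0.22,"rx":0,"ry":0,"rz":0,"jaw":18},{"x":-0.14,"y":0,"z":0.22,"rx":0,"ry":0,"rz":0,"jaw":18},{"x":-0.1,"y":0,"z":0.22,"rx":0,"ry":0,"rz":0,"jaw":18}]';  python3 -c "
from h import *
plan([.648,.0145,.115],7)"
```

```text
t: 3.95
position: [0.6435, 0.0123, 0.1144]
tcp_rot: [-0.042, 0.722, 0.042, 0.69]
wrist_force: [-5.1, -0.9, -6.1]
gripper_width: 0.287
t 3.95 pos [0.6435 0.0123 0.1144] jaw 0.287 F [-5.1 -0.9 -6.1]
tool axes [[-0.045, -0.118, 0.992], [-0.003, 0.993, 0.118], [-0.999, 0.002, -0.045]] q [-0.23  0.63  0.3   1.35 -0.18  1.24  1.77]
shift [-0.02  0.04  0.12] turn [-0.03 -0.32 -0.02]
```

```bash
python3 -m creep '[{"x":-0.1,"y":0,"z":0.25,"rx":0,"ry":-0.1,"rz":0,"jaw":18},{"x":-0.07,"y":0,"z":0.25,"rx":0,"ry":-0.1,"rz":0,"jaw":18},{"x":-0.04,"y":0,"z":0.25,"rx":0,"ry":-0.1,"rz":0,"jaw":18},{"x":-0.02,"y":0,"z":0.25,"rx":0,"ry":-0.1,"rz":0,"jaw":18},{"x":0,"y":0,"z":0.25,"rx":0,"ry":0,"rz":0,"jaw":18}]';  python3 -c "
from h import *
from bench import *
plan([.648,.0145,.115],7)
f=grab_frame('side');cv2.imwrite('pics/s2.png',cv2.resize(f['color'][150:290,180:400],None,fx=3,fy=3))"
```

```text
t: 4.45
position: [0.6915, 0.0181, 0.1242]
tcp_rot: [-0.04, 0.704, 0.043, 0.707]
wrist_force: [-2.7, -1.2, -7.0]
gripper_width: 0.287
t 4.45 pos [0.6915 0.0181 0.1242] jaw 0.287 F [-2.7 -1.2 -7. ]
tool axes [[0.004, -0.117, 0.993], [0.005, 0.993, 0.117], [-1.0, 0.004, 0.005]] q [-0.22  0.68  0.29  1.23 -0.2   1.25  1.77]
shift [ 0.23  0.04 -1.09] turn [-0.04  0.03 -0.03]
```

View pics/s2.png

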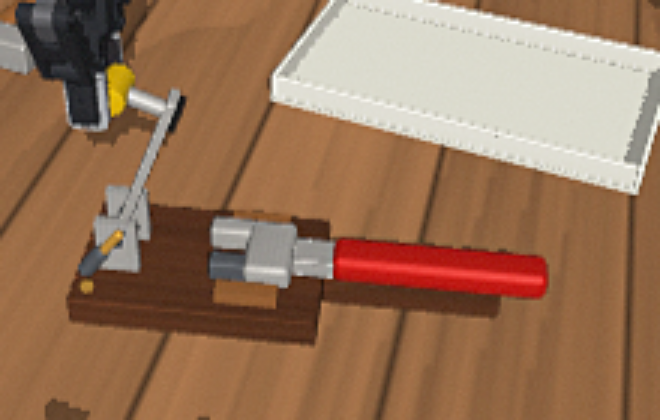

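The finger stands at about 1.3 rad (bar at (150,160) in the crop) with the knob still pinched at (118,90), and the wrench hasn't moved. I'll take it a little further, then release.

```bash
python3 -m creep '[{"x":0.03,"y":0,"z":0.25,"rx":0,"ry":0,"rz":0,"jaw":18},{"x":0.06,"y":0,"z":0.25,"rx":0,"ry":0,"rz":0,"jaw":18},{"x":0,"y":0,"z":0,"rx":0,"ry":0,"rz":0,"jaw":45},{"x":0,"y":0,"z":0,"rx":0,"ry":0,"rz":0,"jaw":60},{"x":0,"y":0,"z":0,"rx":0,"ry":0,"rz":0,"jaw":60}]';  python3 -m creep '[{"x":-0.5,"y":0,"z":0,"rx":0,"ry":0,"rz":0,"jaw":60},{"x":-0.8,"y":0,"z":0,"rx":0,"ry":0,"rz":0,"jaw":60},{"x":-0.9,"y":0,"z":0,"rx":0,"ry":0,"rz":0,"jaw":60},{"x":0,"y":0,"z":0,"rx":0,"ry":0,"rz":0,"jaw":60}]'; python3 - <<'E'
from h import *
from bench import *
plan([.535,0,.15],7)
f=grab_frame('side');cv2.imwrite('pics/s3.png',cv2.resize(f['color'][130:290,180:400],None,fx=3,fy=3))
P=cloud(f); p=P[mask(f,(22,170,100),(32,255,255))]; p=p[(p[:,2]>.065)&(p[:,0]>.5)&(abs(p[:,1])<.06)]; print('knob',np.median(p,0))
p=P[mask(f,(0,170,60),(6,255,255))]; p=p[(p[:,2]>.02)&(p[:,0]>.4)&(p[:,0]<.6)&(abs(p[:,1])<.06)]; print('red',cv2.minAreaRect((p[:,:2]*1000).astype(np.float32)))
E
```

```text
t: 5.0
position: [0.7227, 0.0224, 0.1271]
tcp_rot: [-0.04, 0.695, 0.044, 0.716]
wrist_force: [-0.6, -0.2, 0.4]
gripper_width: 0.702
t: 5.4
position: [0.7233, 0.0226, 0.2245]
tcp_rot: [-0.04, 0.689, 0.044, 0.722]
wrist_force: [0.3, -0.5, 0.8]
gripper_width: 0.699
t 5.40 pos [0.7233 0.0226 0.2245] jaw 0.699 F [ 0.3 -0.5  0.8]
tool axes [[0.045, -0.12, 0.992], [0.008, 0.993, 0.12], [-0.999, 0.003, 0.046]] q [-0.2   0.67  0.31  1.   -0.2   1.45  1.75]
shift [ 1.64 -0.   -4.82] turn [-0.01  0.33 -0.02]
knob [0.72002373 0.0304605  0.1365998 ]
red ((498.1830139160156, -5.555999755859375), (124.28585815429688, 25.4681396484375), 7.786228656768799)
```

View pics/s3.png

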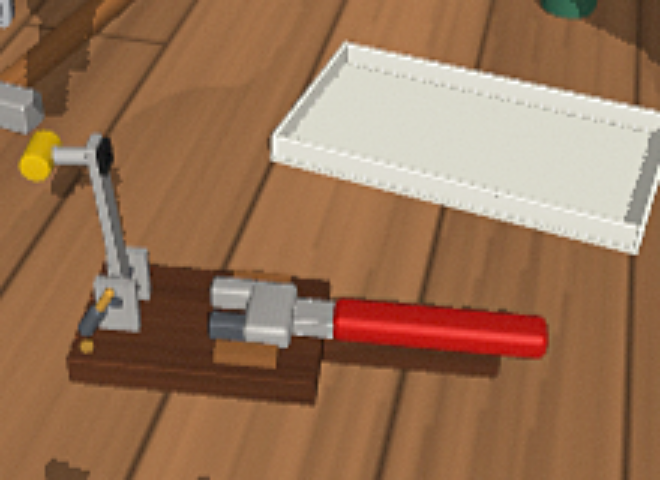

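The finger now stands on its stop: knob at (40,155) in the crop, measured near (0.72, 0.03, 0.137). The red wrench hasn't moved. Next I go over the handle's mid-point.

```bash
python3 -m creep '[{"x":0,"y":0,"z":-0.9,"rx":0,"ry":0.2,"rz":0,"jaw":70},{"x":0,"y":0,"z":-0.9,"rx":0,"ry":0.15,"rz":0,"jaw":70},{"x":0.1,"y":0,"z":-0.9,"rx":0,"ry":0,"rz":0,"jaw":70},{"x":0.4,"y":0,"z":-0.9,"rx":0,"ry":0,"rz":0,"jaw":70},{"x":0.4,"y":0,"z":-0.8,"rx":0,"ry":0,"rz":0,"jaw":70}]';  python3 -m creep '[{"x":0.4,"y":0,"z":-0.2,"rx":0,"ry":0,"rz":0,"jaw":60},{"x":0.5,"y":0,"z":0,"rx":0,"ry":0,"rz":0,"jaw":60},{"x":0,"y":0,"z":0,"rx":0,"ry":0,"rz":0,"jaw":60}]'; python3 - <<'E'
from h import *
from bench import *
s=sense();f=grab_frame('wrist');P=cloud(f,s);cv2.imwrite('pics/w2.png',f['color'])
p=P[mask(f,(0,170,60),(6,255,255))]; p=p[(p[:,2]>.025)&(p[:,0]>.4)&(p[:,0]<.6)&(abs(p[:,1])<.06)]; print('red',p.min(0),p.max(0),np.percentile(p[:,2],[50,90]),cv2.minAreaRect((p[:,:2]*1000).astype(np.float32)))
plan([.532,-.001,.022],7)
E
```

```text
t: 5.95
position: [0.5475, 0.0023, 0.183]
tcp_rot: [-0.043, 0.704, 0.045, 0.708]
wrist_force: [0.3, 0.2, 0.7]
gripper_width: 0.821
t: 6.25
position: [0.5319, 0.0011, 0.1442]
tcp_rot: [-0.041, 0.705, 0.045, 0.706]
wrist_force: [-0.7, 0.1, -1.0]
gripper_width: 0.703
red [ 0.43532764 -0.02410428  0.0318961 ] [0.55867635 0.01282299 0.04074673] [0.03804846 0.0390834 ] ((497.07550048828125, -5.846153259277344), (123.08500671386719, 24.019346237182617), 6.911750793457031)
t 6.30 pos [0.5333 0.001  0.1458] jaw 0.704 F [-0.3 -0.   0.3]
tool axes [[0.004, -0.122, 0.993], [0.005, 0.993, 0.122], [-1.0, 0.005, 0.005]] q [-0.27  0.34  0.31  1.7  -0.12  1.11  1.77]
shift [ 3.09 -0.06 -0.05] turn [-0.    0.03 -0.04]
```

View pics/w2.png

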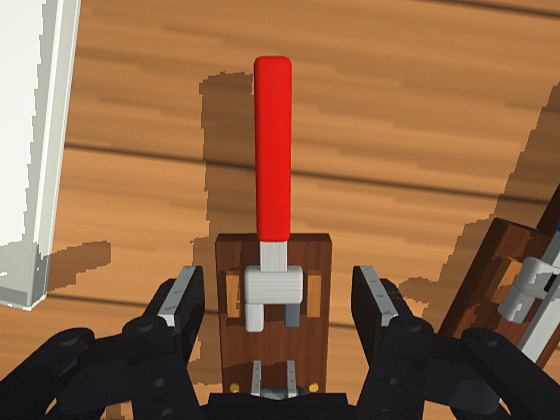

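The wrist view agrees: the handle is straight between the jaws, from (272,60) to (272,240), and the block only starts past its end. Descending.

```bash
python3 -m creep '[{"x":0.7,"y":-0.06,"z":-0.05,"rx":0,"ry":0,"rz":0,"jaw":60},{"x":0.8,"y":0,"z":0,"rx":0,"ry":0,"rz":0,"jaw":60},{"x":0.8,"y":0,"z":0,"rx":0,"ry":0,"rz":0,"jaw":60},{"x":0.4,"y":0,"z":0,"rx":0,"ry":0,"rz":0,"jaw":60},{"x":0,"y":0,"z":0,"rx":0,"ry":0,"rz":0,"jaw":60}]'; python3 -c "
from h import *
plan([.532,-.001,.022],7)"
```

```text
t: 6.8
position: [0.5429, -0.0004, 0.042]
tcp_rot: [-0.042, 0.697, 0.045, 0.714]
wrist_force: [-0.2, 0.6, -0.7]
gripper_width: 0.702
t 6.80 pos [ 5.429e-01 -4.000e-04  4.200e-02] jaw 0.702 F [-0.2  0.6 -0.7]
tool axes [[0.024, -0.123, 0.992], [0.006, 0.992, 0.123], [-1.0, 0.003, 0.025]] q [-0.24  0.47  0.29  1.81 -0.18  0.86  1.82]
shift [ 0.49  0.02 -0.28] turn [ 0.01  0.18 -0.02]
```

```bash
python3 -m creep '[{"x":0.1,"y":0.02,"z":-0.28,"rx":0,"ry":0.18,"rz":0,"jaw":60},{"x":0.36,"y":0,"z":0,"rx":0,"ry":0,"rz":0,"jaw":60},{"x":0,"y":0,"z":0,"rx":0,"ry":0,"rz":0,"jaw":60}]'; python3 -c "
from h import *
plan([.532,-.001,.022],7)"
```

```text
t: 7.1
position: [0.5348, -0.0008, 0.0268]
tcp_rot: [-0.043, 0.704, 0.045, 0.707]
wrist_force: [0.2, 0.4, 0.7]
gripper_width: 0.705
t 7.10 pos [ 0.5348 -0.0008  0.0268] jaw 0.705 F [0.2 0.4 0.7]
tool axes [[0.004, -0.124, 0.992], [0.003, 0.992, 0.124], [-1.0, 0.003, 0.005]] q [-0.24  0.49  0.28  1.82 -0.18  0.85  1.82]
shift [ 0.12  0.   -0.07] turn [ 0.01  0.03 -0.02]
```

```bash
python3 -m creep '[{"x":0.14,"y":0,"z":-0.07,"rx":0,"ry":0.03,"rz":0,"jaw":45},{"x":0,"y":0,"z":0,"rx":0,"ry":0,"rz":0,"jaw":30},{"x":0,"y":0,"z":0,"rx":0,"ry":0,"rz":0,"jaw":14},{"x":0,"y":0,"z":0,"rx":0,"ry":0,"rz":0,"jaw":14},{"x":0,"y":0,"z":0,"rx":0,"ry":0,"rz":0,"jaw":14}]'; python3 -m creep '[{"x":0,"y":0,"z":0,"rx":0,"ry":0,"rz":0,"jaw":14},{"x":-0.3,"y":0,"z":0,"rx":0,"ry":0,"rz":0,"jaw":14},{"x":-0.3,"y":0,"z":0,"rx":0,"ry":0,"rz":0,"jaw":14},{"x":0,"y":0,"z":0,"rx":0,"ry":0,"rz":0,"jaw":14}]'; python3 - <<'E'
from h import *
from bench import *
plan([.5025,-.2357,.12],-8.8)
f=grab_frame('side');cv2.imwrite('pics/s4.png',cv2.resize(f['color'][130:290,180:400],None,fx=3,fy=3))
E
```

```text
t: 7.6
position: [0.5341, -0.0012, 0.0246]
tcp_rot: [-0.043, 0.704, 0.045, 0.708]
wrist_force: [0.7, 0.3, -2.4]
gripper_width: 0.255
t: 8.0
position: [0.533, -0.0013, 0.0499]
tcp_rot: [-0.043, 0.705, 0.045, 0.707]
wrist_force: [1.1, 0.0, -3.2]
gripper_width: 0.26
t 8.00 pos [ 0.533  -0.0013  0.0499] jaw 0.260 F [ 1.1  0.  -3.2]
tool axes [[0.003, -0.124, 0.992], [0.003, 0.992, 0.124], [-1.0, 0.003, 0.003]] q [-0.25  0.46  0.29  1.81 -0.17  0.9   1.81]
shift [-1.77 -5.72 -1.48] turn [ 1.99  0.02 -0.02]
```

View pics/s4.png

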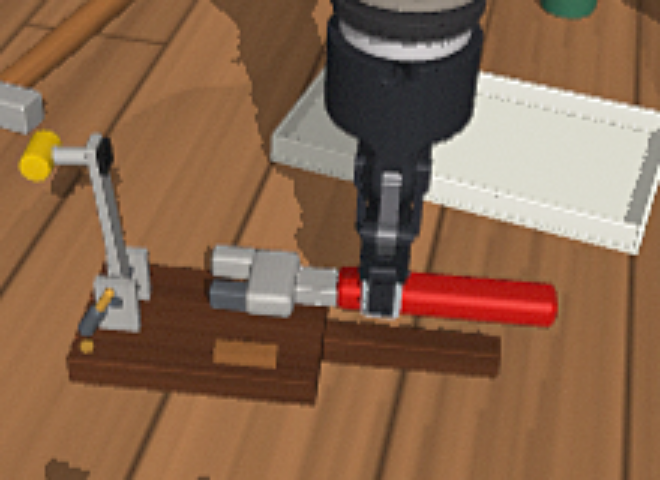

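The wrench is up level in the jaws, clear of the cradle, with the finger still standing. I carry it higher, then across to the tray.

```bash
python3 -m creep '[{"x":-0.5,"y":0,"z":0,"rx":0,"ry":0,"rz":0,"jaw":14},{"x":-0.5,"y":0,"z":0,"rx":0,"ry":0,"rz":0,"jaw":14},{"x":-0.3,"y":-0.4,"z":-0.1,"rx":0.2,"ry":0,"rz":0,"jaw":14},{"x":0,"y":-0.6,"z":-0.15,"rx":0.4,"ry":0,"rz":0,"jaw":14},{"x":0,"y":-0.6,"z":-0.15,"rx":0.4,"ry":0,"rz":0,"jaw":14}]'; python3 -m creep '[{"x":0,"y":-0.6,"z":-0.1,"rx":0.4,"ry":0,"rz":0,"jaw":14},{"x":0,"y":-0.6,"z":-0.1,"rx":0.3,"ry":0,"rz":0,"jaw":14},{"x":0,"y":-0.6,"z":-0.1,"rx":0.2,"ry":0,"rz":0,"jaw":14},{"x":0,"y":-0.6,"z":-0.1,"rx":0,"ry":0,"rz":0,"jaw":14},{"x":0,"y":-0.4,"z":0,"rx":0,"ry":0,"rz":0,"jaw":14}]'; python3 -c "
from h import *
plan([.5025,-.2357,.06],-8.8)"
```

```text
t: 8.55
position: [0.5205, -0.0663, 0.1019]
tcp_rot: [0.008, 0.707, -0.004, 0.707]
wrist_force: [1.1, -1.0, -2.9]
gripper_width: 0.261
t: 9.05
position: [0.4818, -0.1962, 0.0979]
tcp_rot: [0.062, 0.707, -0.064, 0.701]
wrist_force: [0.3, 0.2, -3.2]
gripper_width: 0.263
t 9.05 pos [ 0.4818 -0.1962  0.0979] jaw 0.263 F [ 0.3  0.2 -3.2]
tool axes [[-0.009, 0.177, 0.984], [-0.003, 0.984, -0.177], [-1.0, -0.004, -0.008]] q [ 0.01  0.39  0.44  1.79 -0.19  1.01  1.91]
shift [ 0.95 -0.88  0.69] turn [-0.18 -0.06  0.03]
```

```bash
python3 -m creep '[{"x":0,"y":-0.4,"z":0.35,"rx":-0.1,"ry":-0.05,"rz":0,"jaw":14},{"x":0.1,"y":-0.35,"z":0.3,"rx":0,"ry":0,"rz":0,"jaw":14},{"x":0.3,"y":0,"z":0,"rx":0,"ry":0,"rz":0,"jaw":14},{"x":0.3,"y":0,"z":0,"rx":0,"ry":0,"rz":0,"jaw":14},{"x":0,"y":0,"z":0,"rx":0,"ry":0,"rz":0,"jaw":14}]'; python3 - <<'E'
from h import *
from bench import *
plan([.5025,-.2357,.011],-8.8)
f=grab_frame('side');cv2.imwrite('pics/s5.png',cv2.resize(f['color'][90:290,180:440],None,fx=3,fy=3))
E
```

```text
t: 9.55
position: [0.4894, -0.2458, 0.064]
tcp_rot: [0.065, 0.708, -0.071, 0.699]
wrist_force: [-1.5, 0.0, -2.3]
gripper_width: 0.26
t 9.55 pos [ 0.4894 -0.2458  0.064 ] jaw 0.260 F [-1.5  0.  -2.3]
tool axes [[-0.014, 0.192, 0.981], [-0.008, 0.981, -0.192], [-1.0, -0.01, -0.012]] q [ 0.1   0.49  0.44  1.75 -0.23  0.97  2.01]
shift [1.32 0.32 0.29] turn [-0.28 -0.09  0.07]
```

View pics/s5.png

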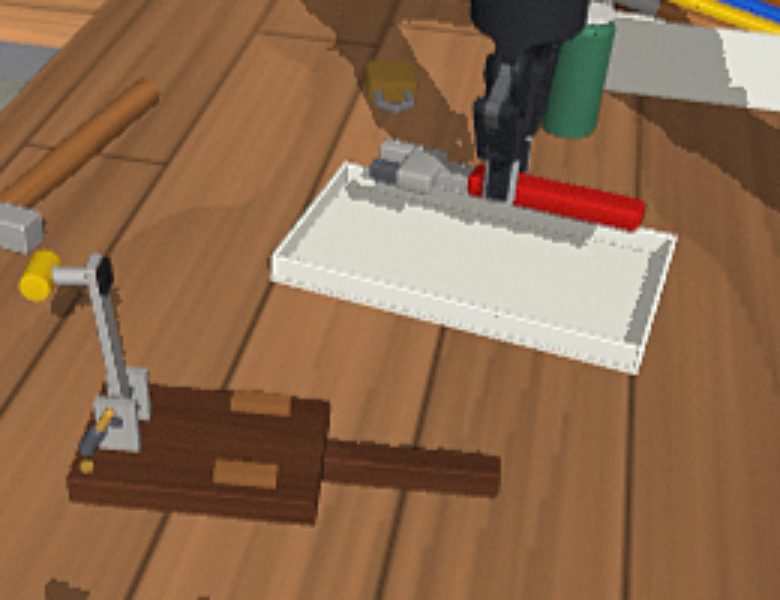

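The wrench hangs level above the tray, slightly to its far side. I correct that and lower it gently.

```bash
python3 -m creep '[{"x":0.1,"y":0.32,"z":0.29,"rx":-0.28,"ry":-0.09,"rz":0.07,"jaw":14},{"x":0.4,"y":0,"z":0,"rx":0,"ry":0,"rz":0,"jaw":14},{"x":0.35,"y":0,"z":0,"rx":0,"ry":0,"rz":0,"jaw":14},{"x":0.1,"y":0,"z":0,"rx":0,"ry":0,"rz":0,"jaw":14},{"x":0,"y":0,"z":0,"rx":0,"ry":0,"rz":0,"jaw":14}]'; python3 -c "
from h import *
plan([.5025,-.2357,.009],-8.8)"
```

```text
t: 10.1
position: [0.5096, -0.2268, 0.0258]
tcp_rot: [0.051, 0.703, -0.047, 0.708]
wrist_force: [0.4, 0.4, -2.5]
gripper_width: 0.263
t 10.10 pos [ 0.5096 -0.2268  0.0258] jaw 0.263 F [ 0.4  0.4 -2.5]
tool axes [[0.008, 0.137, 0.991], [0.005, 0.991, -0.137], [-1.0, 0.006, 0.008]] q [ 0.11  0.54  0.39  1.76 -0.27  0.88  2.05]
shift [ 0.42 -0.25 -0.15] turn [ 0.11  0.05 -0.05]
```

```bash
python3 -m creep '[{"x":0.12,"y":-0.2,"z":-0.12,"rx":0.1,"ry":0.05,"rz":-0.04,"jaw":14},{"x":0.15,"y":0,"z":0,"rx":0,"ry":0,"rz":0,"jaw":14},{"x":0.1,"y":0,"z":0,"rx":0,"ry":0,"rz":0,"jaw":14},{"x":0,"y":0,"z":0,"rx":0,"ry":0,"rz":0,"jaw":14}]'; python3 -c "
from h import *
plan([.5025,-.2357,.009],-8.8)"
```

```text
t: 10.5
position: [0.5054, -0.2341, 0.0115]
tcp_rot: [0.053, 0.704, -0.053, 0.706]
wrist_force: [-0.2, 0.5, -2.3]
gripper_width: 0.263
t 10.50 pos [ 0.5054 -0.2341  0.0115] jaw 0.263 F [-0.2  0.5 -2.3]
tool axes [[0.004, 0.15, 0.989], [-0.0, 0.989, -0.15], [-1.0, 0.0, 0.004]] q [ 0.12  0.57  0.39  1.77 -0.28  0.86  2.06]
shift [ 0.06 -0.05 -0.07] turn [ 0.02  0.03 -0.  ]
```

```bash
python3 -m creep '[{"x":0.06,"y":0,"z":0,"rx":0,"ry":0,"rz":0,"jaw":14},{"x":0.04,"y":0,"z":0,"rx":0,"ry":0,"rz":0,"jaw":14},{"x":0,"y":0,"z":0,"rx":0,"ry":0,"rz":0,"jaw":14}]'
```

```text
t: 10.8
position: [0.5058, -0.2346, 0.0086]
tcp_rot: [0.053, 0.703, -0.053, 0.707]
wrist_force: [-0.4, -0.3, -2.8]
gripper_width: 0.266
```

```bash
python3 -m creep '[{"x":0.06,"y":0,"z":0,"rx":0,"ry":0,"rz":0,"jaw":14},{"x":0.03,"y":0,"z":0,"rx":0,"ry":0,"rz":0,"jaw":14},{"x":0,"y":0,"z":0,"rx":0,"ry":0,"rz":0,"jaw":14}]'
```

```text
t: 11.1
position: [0.5063, -0.2348, 0.0087]
tcp_rot: [0.054, 0.703, -0.053, 0.707]
wrist_force: [-0.1, -0.7, -2.0]
gripper_width: 0.26
```

```bash
python3 -m creep '[{"x":0.1,"y":0,"z":0,"rx":0,"ry":0,"rz":0,"jaw":14},{"x":0.05,"y":0,"z":0,"rx":0,"ry":0,"rz":0,"jaw":14}]'; python3 -m creep '[{"x":0.05,"y":0,"z":0,"rx":0,"ry":0,"rz":0,"jaw":14}]'
```

```text
t: 11.3
position: [0.5066, -0.235, 0.0084]
tcp_rot: [0.055, 0.703, -0.052, 0.708]
wrist_force: [-4.4, 2.1, 5.9]
gripper_width: 0.263
t: 11.4
position: [0.5067, -0.235, 0.0084]
tcp_rot: [0.055, 0.702, -0.052, 0.708]
wrist_force: [-4.8, 3.1, 12.4]
gripper_width: 0.265
```

It's resting on the floor (upward force 12 N). Release, then straight up.

```bash
python3 -m creep '[{"x":-0.01,"y":0,"z":0,"rx":0,"ry":0,"rz":0,"jaw":20},{"x":0,"y":0,"z":0,"rx":0,"ry":0,"rz":0,"jaw":35},{"x":0,"y":0,"z":0,"rx":0,"ry":0,"rz":0,"jaw":50},{"x":0,"y":0,"z":0,"rx":0,"ry":0,"rz":0,"jaw":50}]'; python3 -m creep '[{"x":-0.4,"y":0,"z":0,"rx":0,"ry":0,"rz":0,"jaw":50},{"x":-0.8,"y":0,"z":0,"rx":0,"ry":0,"rz":0,"jaw":50},{"x":-0.9,"y":0,"z":0,"rx":0,"ry":0,"rz":0,"jaw":50},{"x":-0.9,"y":0,"z":0,"rx":0,"ry":0,"rz":0,"jaw":50},{"x":0,"y":0,"z":0,"rx":0,"ry":0,"rz":0,"jaw":50}]'; python3 - <<'E'
from h import *
from bench import *
plan([.5025,-.2357,.15],-8.8)
f=grab_frame('side');cv2.imwrite('pics/s6.png',f['color'])
P=cloud(f)
p=P[mask(f,(0,170,60),(6,255,255))]; p=p[(p[:,2]>.008)&(p[:,2]<.05)&(p[:,0]>.3)&(p[:,0]<.7)&(p[:,1]<-.1)&(p[:,1]>-.4)]
r=cv2.minAreaRect((p[:,:2]*1000).astype(np.float32)); print(r,np.percentile(p[:,2],[50,90,99]))
A=np.c_[p[:,:2]-p[:,:2].mean(0),np.ones(len(p))]; q=p[:,2]>np.percentile(p[:,2],50); print('slope',np.linalg.lstsq(A[q],p[q,2],rcond=None)[0])
p=P[mask(f,(22,170,100),(32,255,255))]; p=p[(p[:,2]>.065)&(p[:,0]>.5)&(abs(p[:,1])<.06)]; print('knob',np.median(p,0))
p=P[mask(f,(108,170,60),(125,255,255))]; p=p[(p[:,2]>.02)&(p[:,0]>.3)&(p[:,1]>.1)]; print('blue',cv2.minAreaRect((p[:,:2]*1000).astype(np.float32)))
E
```

```text
t: 11.8
position: [0.5084, -0.2359, 0.0094]
tcp_rot: [0.054, 0.701, -0.052, 0.709]
wrist_force: [-0.5, -0.5, -0.2]
gripper_width: 0.582
t: 12.3
position: [0.5067, -0.2361, 0.131]
tcp_rot: [0.054, 0.702, -0.052, 0.708]
wrist_force: [0.2, 0.3, 0.3]
gripper_width: 0.589
t 12.30 pos [ 0.5067 -0.2361  0.131 ] jaw 0.589 F [0.2 0.3 0.3]
tool axes [[0.008, 0.15, 0.989], [0.002, 0.989, -0.15], [-1.0, 0.003, 0.008]] q [ 0.08  0.42  0.44  1.66 -0.2   1.1   2.  ]
shift [-0.48 -0.01 -0.1 ] turn [ 0.02  0.05 -0.02]
((472.47100830078125, -227.93421936035156), (24.476884841918945, 124.14459228515625), 80.47466278076172) [0.02104899 0.02298807 0.0238767 ]
slope [ 0.00043755 -0.00623697  0.02237032]
knob [0.7201034  0.03081469 0.13656848]
blue ((471.48565673828125, 231.50758361816406), (23.830860137939453, 123.34130096435547), 80.1363525390625)
```

View pics/s6.png

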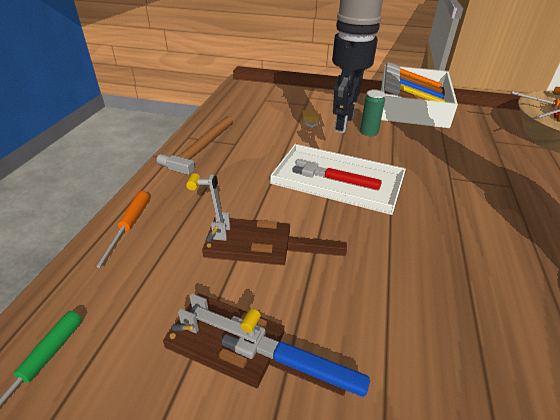

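The wrench lies flat inside the tray (handle at (353,180)), the finger stands (knob at (194,182)), and the blue wrench is unmoved. Handing in.

```bash
python3 -c "
from bench import *
print(hand_in())"
```

```text
the job is handed in; nothing more can be done
None
```

I lifted the red wrench's finger by its yellow knob until it stayed standing. I then took the wrench out of its cradle, lowered it until it rested on the tray floor, and let go. The job was handed in at about 12.4 s of the 56 s.

Last checks, all from the side camera and the final state:
- **Red wrench:** its middle is near (0.509, -0.234), within about 1 cm of the measured tray centre. It lies flat (slope under 1 degree), handle top at 22 mm, which fits it resting on the floor.
- **Finger:** it still stands at its stop, with the knob at the same place as when released (about z = 0.137). That was about 1.6 rad by eye and geometry; I did not measure the angle directly.
- **Blue wrench:** its handle is within 1 mm of where it started.
- **Robot:** the gripper is open, 13 cm above the table and touching nothing, with wrist force near zero.

**Refused and off-spec:**
- The first move call was refused because every key has to be given in each row. Nothing moved.
- The red handle sits about 9 mm higher in its cradle than my first reading of the note. I went by the camera.
- Pressing the wrench onto the tray floor read 12 N before I released it.
- Joint 7 and the other joints looked clear of their limits except joint 6. It peaked near 2.06 in the last slot of the printed list, which is joint 7 and well inside its range.

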